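# Level the draw-down plate with a wedge

## Robot

A 6-joint arm with a two-finger parallel gripper is mounted at the origin on a cart in front of the work surface, level with it; the furniture and walls round the work are solid. World frame = base frame: x ahead of the robot, y to its left, z up, the work surface at z = 0. Lengths are in m, angles in rad, forces in N, time in s.
With the tool pointing down it reaches from about 0.35 to 1 m from the base axis. Payload 7.1 kg.
Tool frame: the origin (TCP) lies on the centre line of the jaws, within the pads' length; the fingertips stand 8 mm ahead of it and the grasp point (between the pads) lies 11 mm behind it; z points along the fingers, y is the line along which they close (so a half turn about z gives the same grasp; the last joint's range is limited). The gripper opens to 85 mm and grips with 20 to 120 N. Pads are 22 mm wide; open, the fingers measure 114 mm over their backs; the gripper's body (76 mm by 85 mm) begins 54 mm behind the grasp point. The pads swing forward as they close: fully open they stand 13 mm farther back than shut.
Start: joints at [-1.132, 0.423, 1.63, -0, 1.089, -0.019], TCP at [0.276, -0.561, 0.239] pointing down, gripper open.
Joint ranges: [-3, 3], [-0.9, 2.11], [0.09, 2.58], [-1.31, 4.45], [0.11, 2.69], [-2.54, 2.54]. Speed limits (rad/s): [2.39, 2.39, 3.01, 3.14, 3.14, 3.14].

## Interface

Orientations are given as [roll, pitch, yaw] about the fixed x, y, z axes, in that order (R = Rz(yaw) Ry(pitch) Rx(roll)).
In Python, from plant import * gives the robot as it stands.
- The arm moves only by the tool jog_arm, never from a script. Its argument "steps" is a list of rows, each a list of 2 entries, a list of its own where there are three numbers: the shift along the world's x, y, z in units of 40 mm (1.0 is 40 mm), then the turn, a rotation vector about the world's x, y, z in units of 5 degrees (1.0 is 5 degrees). In form: [[[x, y, z], [ax, ay, az]], ...]. A call has 1 to 5 rows; each row shifts and turns the commanded pose from where the row before left it; what a row does not reach is not made up. A row lasts 1/8 s, in which the tool goes at most 62.5 mm and 10.7 degrees, less where a joint would pass 70% of its speed; a pose out of reach is approached as far as the arm can. A call is refused whole if a number of a shift passes 1 or a number of a turn 1, either way. A call with a gripper value outside its range is refused whole. "fingers" is the opening in per cent of the stroke, from 0 (shut) to 100 (fully open), set as the call begins (left out, the last holds). The fingers move at their own pace and stop on an object; the grip force is fixed at half the most. Time passes only in rows, so rows that do not move let the fingers close. It gives the time, the measured TCP pose, the force, the opening and the grip force at its end, in the units of the state.
- get_obs(): the state, without advancing time (a new reading comes with each control period).
- camera(name): name is "side" or "top" or "wrist"; returns a dict with "pixels" (420x560x3 uint8, red, green, blue), "z_map" (420x560 float32, m along the optical axis (not along the pixel's ray), 0 where there is no reading), "camera_matrix" (3x3 intrinsics, pixels), "pose" (4x4, takes a point from camera to world coordinates); the wrist camera has in their place "tool_from_camera" (4x4, takes a point from camera to tool coordinates, whose origin is the TCP and whose axes are the flange's). Camera axes: x right, y up, looking along -z (the intrinsics and any distortion apply to the point x, -y, -z); pixel columns grow to the right and rows downward; lengths in m; the calibration is good to about 2 mm. The wrist camera is an equidistant fisheye: a pixel r from the principal point sees the ray r / f radians off the axis. A picture is of the moment at which its call begins: read the wrist's pose just before it.
- finish_job(): hands the job in; it is judged then, once.
The state is a dict: "clock": time; "joint_positions": joint angles; "joint_velocities": joint speeds; "tau": joint torques, N m; "tool_pos": TCP position; "ee_rot": TCP orientation; "wrist_force": force on the tool from outside, world axes, zero at the start; "moment": the same for the moment, N m; "width": opening from 0.0 (shut) to 1.0 (fully open); "gripper_force": force on a finger pad.
Only numpy, scipy, OpenCV 4.12 (cv2) and the standard library are available. Lean on these libraries where they do the work, as an engineer would, in place of code of your own. Each camera call takes 0.05 s, during which the arm holds its last target. There are 200 camera calls.

## Task

The draw-down plate is sagging at its near edge. Slide the orange wedge, flat on the worktop and thin end first, under the brass foot in the middle of that edge until the plate is level against its two red stops and the wedge is snug, so that it stays tight under more than the plate's own weight; push firmly but gently, never forcing it. Let go and leave the wedge in place, and leave the paint pot, the tin and the tape where they are.

Things in the scene. Friction and masses are not known exactly. Their poses are not given: they have to be found in the camera images.
- stand: Fixed dark steel base, 214 mm deep and wide; its front posts with red lips (55 mm high) are the plate's stops. Origin on the worktop under the middle of the plate's near edge; x axis points level from near edge to rear hinge (the way to push the wedge), y left, z up. The wedge's lane runs along its x axis at y = 0; under the plate it is free 90 mm to either side.
- plate_edge (a point): Middle of the near edge of the aluminium plate (190 mm deep, 168 mm wide, 10 mm thick; paper card and blue stripe on top), half-way through its thickness; axes as the plate's. Level: 42 mm above the worktop, z axis vertical; the stops let it go no higher. At the start the plate sags 0.07 rad onto a lower rest and this point is about 29 mm up.
- plate: The same plate; origin on its hinge axis, 190 mm behind the near edge and 42 mm up. Its z axis is vertical when level. About 0.35 kg (varies), swings freely up to its stops. More than 22 N between wedge and foot would strain it.
- wedge_grip (a point): Centre of the handle block of the orange plastic wedge, 35 mm above its sole; x axis towards the thin tip, y across, z up. The block is 36 mm long (x), 28 mm wide, 55 mm high, with upright dark-ribbed sides flush with the wedge's. In front of it the ramp falls over 108 mm from 30 to 3 mm thickness (1 in 4); the tip is 126 mm in front of this point.
- wedge_tip (a point): Middle of the thin end of the wedge, at the sole.
- wedge: The wedge: 144 x 28 mm, 0.12 kg, origin under the middle of its sole. Sole and ramp are smooth (friction about 0.25); it holds itself once loaded. The push is about 1 to 6 N while the plate lifts, then rises steeply within a few mm on the stops; 12 to 16 N leaves it snug, if the sole lies flat on the worktop and is not held up by the gripper.
- pot_orange: Orange colour tester pot, 49 mm across, 60 mm high, origin under its base. Bystander.
- tin_green: Small green paint tin, 68 mm across, 62 mm high, origin under its base. Bystander.
- tape_blue: Roll of blue masking tape lying flat, 90 mm across, 19 mm high, origin under its middle. Bystander.
- foot_spot (a point): Worktop point under the brass foot, 14 mm behind the near edge. The foot has a round end (radius 7 mm) and sticks down from the plate. It is a set screw: with the plate level its lowest point is 17 to 25 mm above the worktop, differently each time and not measured; 12 mm lower while the plate sags.
Not all that is in view belongs to the job. Of the things shaped like the wedge, the orange one is meant.

How it is judged:
On the way:
1. the tip of the wedge, flat on the worktop, is under the near edge while the plate still sags, within 40 mm of the lane's middle (x of wedge_tip in the frame of stand above 0.002 m and height (world z) of wedge_tip below 0.008 m and angle between plate's own z axis and vertical above 0.045 rad and y of wedge_tip in the frame of stand between -0.04 and 0.04 m), for 0.1 s.
At the end, for the whole second after the job is handed in: Plate level within 0.015 rad; wedge still, flat on the worktop (0.03 rad, 4 mm), its tip over 40 mm in from the near edge and within 40 mm of the lane's middle, and snug: over 5.5 N between wedge and plate (the plate's weight alone gives at most about 3.5 N) (angle between plate's own z axis and vertical below 0.015 rad and contact force between wedge and plate above 5.5 N and x of wedge_tip in the frame of stand above 0.04 m and angle between wedge's own z axis and vertical below 0.03 rad and height (world z) of wedge below 0.004 m and linear speed of wedge below 0.01 m/s and y of wedge_tip in the frame of stand between -0.04 and 0.04 m); the robot touches nothing.
It fails at once if the wedge is forced: it presses on the plate with more than 22 N (contact force between wedge and plate above 22 N).
It fails at once if the pot, the tin or the tape is moved by more than 30 mm (distance of any of pot_orange, tin_green, tape_blue from where it was at the start of the episode above 0.03 m).
It also fails if it takes over 64 s, if anything falls off the work surface, if the arm or the gripper's body presses on something with over 40 N, if the wrist force passes 120 N, or if a joint passes its speed limit or range.

## Working session

There is one attempt and no reset: what is moved stays moved. The work goes in short steps, Python scripts to look and compute and a tool call to move; the robot and the scene stay as the last step left them, time stands still between calls to the robot, and variables do not carry over. Pictures are saved under pics/ and viewed, at most 10 in all, crops included, and the job is handed in when it is done.

Besides the shell and the picture viewer there is one more tool, called as name([rows], argument=value, ...), one row to a line, values as JSON. jog_arm: Moves the arm, as the interface text tells. Its arguments: {"type":"object","properties":{"steps":{"type":"array","items":{"type":"array"}},"fingers":{"type":"number"}},"required":["steps"]}

```bash
mkdir -p pics; ls
cat > h.py <<'E'
import numpy as np, cv2
from plant import *
def pts(c):
    K=c["camera_matrix"];z=c["z_map"];v,u=np.mgrid[:z.shape[0],:z.shape[1]]
    P=np.stack([(u-K[0,2])/K[0,0]*z,-(v-K[1,2])/K[1,1]*z,-z],-1)
    T=c["pose"];W=P@T[:3,:3].T+T[:3,3];W[z<=0]=np.nan
    return W
E
python3 - <<'E'
from h import *
for n in("top","side"):
    c=camera(n);np.savez(f"pics/{n}0.npz",**c);cv2.imwrite(f"pics/{n}0.png",c["pixels"][:,:,::-1])
    print(n,[k for k in c],c["pose"].round(3).tolist(),c["camera_matrix"].round(1).tolist())
print(get_obs())
E
```

```text
pics
top ['pixels', 'z_map', 'camera_matrix', 'pose'] [[0.018, 0.994, -0.105, 0.392], [-1.0, 0.019, 0.01, -0.022], [0.012, 0.105, 0.994, 1.791], [0.0, 0.0, 0.0, 1.0]] [[526.7, 0.0, 291.3], [0.0, 526.7, 209.4], [0.0, 0.0, 1.0]]
side ['pixels', 'z_map', 'camera_matrix', 'pose'] [[-0.915, 0.257, -0.31, 0.081], [-0.402, -0.541, 0.739, 1.185], [0.022, 0.801, 0.598, 1.07], [0.0, 0.0, 0.0, 1.0]] [[476.8, 0.0, 291.8], [0.0, 476.8, 212.0], [0.0, 0.0, 1.0]]
{'clock': 0.1, 'joint_positions': array([-1.13197615e+00,  4.23776703e-01,  1.63059392e+00, -1.96424048e-05,
        1.08857219e+00, -1.89929228e-02]), 'joint_velocities': array([-0.0008803 , -0.00255639, -0.00039016,  0.00135471, -0.00022205,
        0.00070981]), 'tau': array([ 3.30914645e-04, -5.58426189e+01, -2.82446265e+01, -7.16439217e-05,
        2.92417579e-03, -4.47310583e-05]), 'tool_pos': array([ 0.27606711, -0.56020634,  0.23862346]), 'ee_rot': array([-3.14024241e+00, -8.25487313e-06,  4.57822219e-01]), 'wrist_force': array([-0.6830111 , -0.75298131,  0.7405406 ]), 'moment': array([-0.08910316,  0.03603993, -0.01175007]), 'gripper_force': 0.0, 'width': 1.0037172604254274}
```

View pics/top0.png

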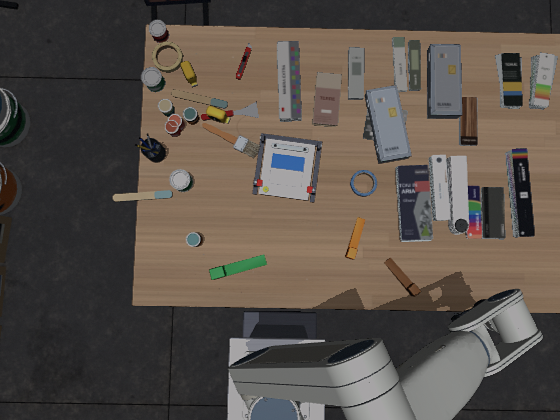

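View pics/side0.png

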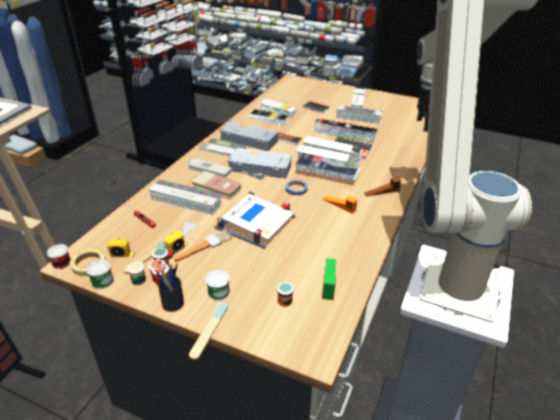

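The top view shows three wedge shapes: orange at (355,240), brown at (402,277) and green at (238,267). The orange one fits the description, with its handle at about (352,253) and its tip at about (361,218). The stand is at (288,168) with red lips at about (263,188) and (311,189). The tape is at (363,183). I'll check this in a close crop and measure.

Run:
```python
from h import *
c=dict(np.load("pics/top0.npz"));W=pts(c);im=c["pixels"];hsv=cv2.cvtColor(im,cv2.COLOR_RGB2HSV)
a=im[120:270,240:400];cv2.imwrite("pics/crop0.png",cv2.resize(a[:,:,::-1],None,fx=5,fy=4,interpolation=cv2.INTER_CUBIC)[:600,:800])
def rep(name,m,box):
    M=np.zeros(m.shape,bool);x0,y0,x1,y1=box;M[y0:y1,x0:x1]=m[y0:y1,x0:x1]
    n,l,s,ce=cv2.connectedComponentsWithStats(M.astype(np.uint8))
    for i in range(1,n):
        if s[i,4]<6: continue
        P=W[l==i];print(name,s[i].tolist(),ce[i].round(1),np.nanmean(P,0).round(4),"z",np.nanpercentile(P[:,2],[2,98]).round(4))
H,S,V=[hsv[...,i].astype(int) for i in range(3)]
rep("orange",(H>8)&(H<20)&(S>190)&(V>150),(330,205,380,270))
rep("red",((H<6)|(H>174))&(S>170)&(V>120),(245,130,330,210))
rep("blue",(H>100)&(H<120)&(S>150),(260,140,320,180))
rep("white",(S<30)&(V>200),(250,130,325,205))
rep("tape",(H>95)&(H<120)&(S>90),(340,160,385,205))
```

```text
red [257, 179, 5, 7, 28] [258.9 182.3] [0.6649 0.0698 0.0522] z [0.0413 0.0615]
red [307, 187, 5, 6, 25] [309.  189.2] [ 0.6449 -0.0979  0.0521] z [0.0465 0.06  ]
blue [271, 153, 33, 18, 425] [287.3 161.8] [ 0.738  -0.0233  0.0429] z [0.0337 0.052 ]
tape [350, 170, 27, 26, 157] [362.1 183.4] [ 0.6737 -0.2803  0.018 ] z [0.0107 0.027 ]
```

View pics/crop0.png

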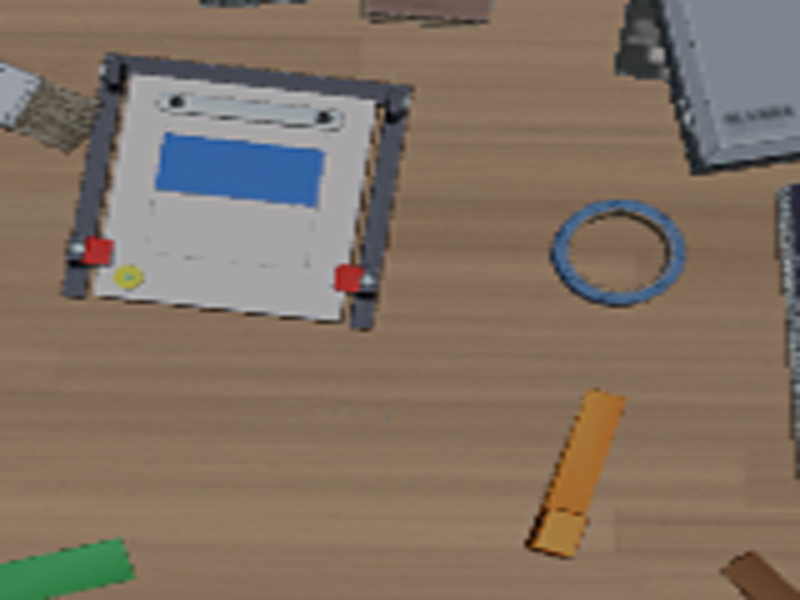

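The crop shows the orange wedge with its lighter handle block at about (560,532), which is image (352,253). Its thin end at about (607,395), image (361,219), points away from the robot. The plate's near edge runs from crop (97,297) to (342,322), and that side has the red lips. The choice is confirmed. Next I'll measure with rays at known heights.

```bash
cat >> h.py <<'E'
def ray(c,u,v,z):
    K=c["camera_matrix"];d=np.array([(u-K[0,2])/K[0,0],-(v-K[1,2])/K[1,1],-1.]);T=c["pose"];d=T[:3,:3]@d;o=T[:3,3]
    return o+d*(z-o[2])/d[2]
E
python3 - <<'E'
from h import *
c=dict(np.load("pics/top0.npz"));W=pts(c);im=c["pixels"];hsv=cv2.cvtColor(im,cv2.COLOR_RGB2HSV)
H,S,V=[hsv[...,i].astype(int) for i in range(3)]
m=(H>7)&(H<23)&(S>160)&(V>120);m[:,:330]=0;m[:,380:]=0;m[:205]=0;m[270:]=0
n,l,s,ce=cv2.connectedComponentsWithStats(m.astype(np.uint8));i=1+np.argmax(s[1:,4]);print(s[i],ce[i])
r=cv2.minAreaRect(np.argwhere(l==i)[:,::-1].astype(np.float32));b=cv2.boxPoints(r);print(r,b)
ti=b[np.argsort(b[:,1])[:2]].mean(0);bk=b[np.argsort(b[:,1])[2:]].mean(0)
T=ray(c,*ti,.003);print("tip",T,"handle back top",ray(c,*bk,.055), "centre at 30mm?",ray(c,352,253,.055))
for q in [(259.4,194.25),(308.4,200.5)]: print("corner",ray(c,*q,.034))
for n,q in [("lipL",(259.2,182.3)),("lipR",(309.3,189.2))]: print(n,ray(c,*q,.055))
E
```

```text
[349 217  16  42 275] [356.37454545 234.50545455]
((355.3302001953125, 237.59434509277344), (8.10427188873291, 41.07080078125), 15.945395469665527) [[345.79245 256.2264 ]
 [357.07547 216.73586]
 [364.86795 218.96228]
 [353.58493 258.45282]]
tip [ 0.55690509 -0.27869086  0.003     ] handle back top [ 0.42109871 -0.23461401  0.055     ] centre at 30mm? [ 0.43545605 -0.24213832  0.055     ]
corner [0.62720931 0.06804222 0.034     ]
corner [ 0.60923817 -0.09703656  0.034     ]
lipL [0.66450661 0.06860042 0.055     ]
lipR [ 0.64458993 -0.09859128  0.055     ]
```

The wedge measures 143 mm long (144 given), with yaw about -0.31 and handle at (0.438,-0.240). The stand origin is about (0.618,-0.015), with yaw about -0.115. I'll move above the handle.

jog_arm([
  [[0.4,0.8,-0.2],[0,0,-0.88]],
  [[0.4,0.8,-0.2],[0,0,-0.88]],
  [[0.4,0.8,-0.2],[0,0,-0.88]],
  [[0.4,0.8,-0.2],[0,0,-0.88]],
  [[0.4,0.8,-0.2],[0,0,-0.88]],
], fingers=100)

```text
clock: 0.72
tool_pos: [0.3565, -0.3994, 0.1988]
ee_rot: [-3.141, 0.0, 0.071]
wrist_force: [0.3, -0.3, -1.2]
width: 0.998
gripper_force: 0.0
```

jog_arm([
  [[0.4,0.8,-0.2],[0,0,-0.88]],
  [[0.4,0.8,-0.2],[0,0,-0.88]],
  [[0.4,0.8,-0.2],[0,0,-0.88]],
  [[0.4,0.8,-0.2],[0,0,-0.88]],
  [[0.4,0.8,-0.2],[0,0,-0.88]],
])

```text
clock: 1.35
tool_pos: [0.4365, -0.2395, 0.1589]
ee_rot: [-3.142, 0.0, -0.313]
wrist_force: [0.3, -0.3, 0.3]
width: 0.999
gripper_force: 0.0
```

jog_arm([
  [[0,0,0],[0,0,0]],
  [[0,0,0],[0,0,0]],
])

```text
clock: 1.6
tool_pos: [0.4362, -0.2408, 0.1593]
ee_rot: [3.141, 0.0, -0.309]
wrist_force: [-0.5, -0.4, 0.1]
width: 1.001
gripper_force: 0.0
```

Run:
```python
from h import *
o=get_obs();print(o["tool_pos"],o["ee_rot"])
c=camera("wrist");np.savez("pics/w1.npz",pos=o["tool_pos"],rot=o["ee_rot"],**c);cv2.imwrite("pics/w1.png",c["pixels"][:,:,::-1]);print(c["tool_from_camera"].round(3),c["camera_matrix"].round(1))
```

```text
[ 0.43617449 -0.2408062   0.15928694] [ 3.14140892e+00  2.10096545e-04 -3.08720939e-01]
[[-0.001  0.951  0.308  0.079]
 [ 1.     0.     0.001 -0.   ]
 [ 0.001  0.308 -0.951 -0.135]
 [ 0.     0.     0.     1.   ]] [[325.2   0.  282.2]
 [  0.  325.2 208.2]
 [  0.    0.    1. ]]
```

View pics/w1.png

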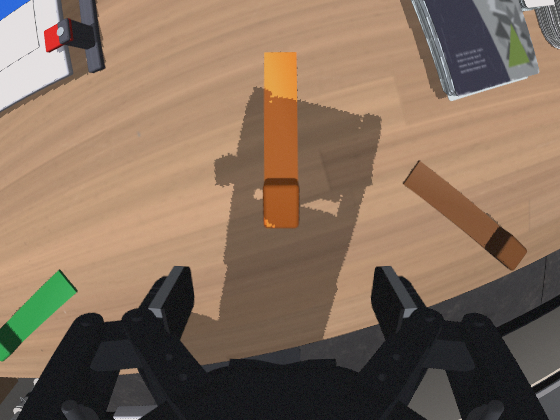

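The wrist view shows the orange wedge pointing straight ahead, centred between the fingers: handle at (281,203), tip at (281,52). The brown decoy is at (465,215) and the green one at (35,315). A fisheye ray check follows.

```bash
cat >> h.py <<'E'
from scipy.spatial.transform import Rotation as R
def wray(c,pos,rot,u,v,z):
    K=c["camera_matrix"];x,y=(u-K[0,2])/K[0,0],(v-K[1,2])/K[1,1];r=np.hypot(x,y)+1e-12
    d=np.array([x/r*np.sin(r),-y/r*np.sin(r),-np.cos(r)])
    A=R.from_euler("xyz",rot).as_matrix();T=c["tool_from_camera"]
    o=A@T[:3,3]+pos;d=A@T[:3,:3]@d
    return o+d*(z-o[2])/d[2]
E
python3 - <<'E'
from h import *
c=dict(np.load("pics/w1.npz"));p,r=c["pos"],c["rot"]
q=lambda u,v,z:wray(c,p,r,u,v,z)
b=[q(264,227,.055),q(299,228,.055)];f=[q(264,180,.055),q(299,180,.055)];t=[q(264,52,.003),q(297,52,.003)]
B,F,T=[sum(k)/2 for k in(b,f,t)]
print(B,F,T,"wid",np.linalg.norm(b[0]-b[1]),np.linalg.norm(t[0]-t[1]),"len",np.linalg.norm((B-F)),np.linalg.norm((T-B)[:2]),"yaw",np.arctan2(*(T-B)[[1,0]]),"ctr",(B+F)/2)
print("lipR",q(58,38,.055))
E
```

```text
[ 0.42289904 -0.23557376  0.055     ] [ 0.4594281  -0.24726542  0.055     ] [ 0.55897955 -0.27804447  0.003     ] wid 0.027631518224402785 0.028819914030027153 len 0.03835448813276997 0.14255407614867643 yaw -0.3025202594274564 ctr [ 0.44116357 -0.24141959  0.055     ]
lipR [ 0.64135758 -0.10537553  0.055     ]
```

jog_arm([
  [[0.02,0,-0.7],[0,0,0]],
  [[0.02,0,-0.7],[0,0,0]],
  [[0.02,0,-0.7],[0,0,0]],
  [[0.02,0,-0.7],[0,0,0]],
  [[0,0,-0.5],[0,0,0]],
])

```text
clock: 2.28
tool_pos: [0.439, -0.2416, 0.0263]
ee_rot: [3.142, 0.0, -0.311]
wrist_force: [0.1, -0.6, 0.2]
width: 0.999
gripper_force: 0.0
```

jog_arm([
  [[0,0,0],[0,0,0]],
  [[0,0,0],[0,0,0]],
  [[0,0,0],[0,0,0]],
  [[0,0,0],[0,0,0]],
  [[0,0,0],[0,0,0]],
], fingers=0)

```text
clock: 2.9
tool_pos: [0.4401, -0.2411, 0.0285]
ee_rot: [3.141, -0.002, -0.31]
wrist_force: [-1.8, -0.5, 7.0]
width: 0.321
gripper_force: 59.6
```

jog_arm([
  [[0,0,0],[0,0,0]],
  [[0,0,0],[0,0,0]],
  [[0,0,0],[0,0,0]],
])

```text
clock: 3.28
tool_pos: [0.4401, -0.2412, 0.0285]
ee_rot: [3.141, -0.002, -0.31]
wrist_force: [-1.6, -2.5, 6.7]
width: 0.322
gripper_force: 59.6
```

jog_arm([
  [[0,0,0.25],[0,0,0]],
  [[0.1,0.76,0],[0,0,0.28]],
  [[0.1,0.76,0],[0,0,0.28]],
  [[0.1,0.76,0],[0,0,0.28]],
  [[0.1,0.76,0],[0,0,0.28]],
])

```text
clock: 3.9
tool_pos: [0.4557, -0.1181, 0.038]
ee_rot: [3.142, -0.001, -0.212]
wrist_force: [0.8, -0.6, -1.1]
width: 0.319
gripper_force: 59.1
```

jog_arm([
  [[0.1,0.76,0],[0,0,0.28]],
  [[0.1,0.76,0],[0,0,0.28]],
  [[0.1,0.76,0],[0,0,0.28]],
  [[0.1,0.76,0],[0,0,0.28]],
  [[0,0,0],[0,0,0]],
])

```text
clock: 4.53
tool_pos: [0.4718, 0.0041, 0.038]
ee_rot: [-3.141, -0.001, -0.112]
wrist_force: [-0.0, -1.1, -2.5]
width: 0.315
gripper_force: 59.2
```

Run:
```python
from h import *
o=get_obs();print(o["clock"],o["tool_pos"],o["ee_rot"],o["wrist_force"],o["width"])
c=camera("wrist");np.savez("pics/w2.npz",pos=o["tool_pos"],rot=o["ee_rot"],**c);cv2.imwrite("pics/w2.png",c["pixels"][:,:,::-1])
```

```text
4.525 [0.471848   0.00411822 0.03795815] [-3.14141170e+00 -8.92125078e-04 -1.11608513e-01] [-0.01534692 -1.08538986 -2.46237473] 0.31471340835866796
```

View pics/w2.png

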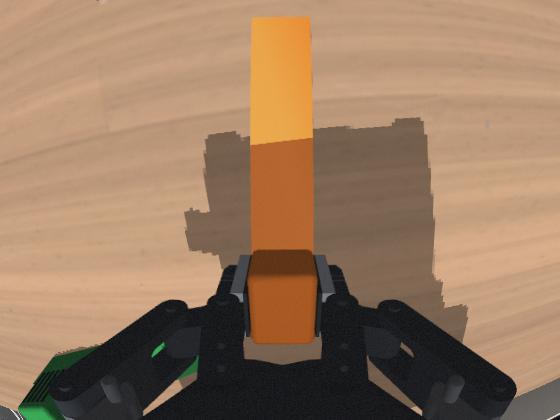

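Wedge firmly held and aligned, its tip at (281,18), with the lane ahead clear. I'll lower it to the worktop and advance until the tip is just under the edge.

jog_arm([
  [[0,0,-0.12],[0,0,0]],
  [[0,0,-0.11],[0,0,0]],
  [[0,0,0],[0,0,0]],
  [[0,0,0],[0,0,0]],
])

```text
clock: 5.08
tool_pos: [0.4715, 0.0018, 0.0283]
ee_rot: [3.142, -0.0, -0.116]
wrist_force: [-0.3, 1.2, 6.3]
width: 0.32
gripper_force: 60.4
```

jog_arm([
  [[0.25,-0.029,0],[0,0,0]],
  [[0.25,-0.029,0],[0,0,0]],
  [[0.25,-0.029,0],[0,0,0]],
  [[0,0,0],[0,0,0]],
  [[0,0,0],[0,0,0]],
])

```text
clock: 5.7
tool_pos: [0.5019, -0.0014, 0.0283]
ee_rot: [-3.142, -0.001, -0.115]
wrist_force: [1.9, -0.4, 4.4]
width: 0.324
gripper_force: 60.3
```

Run:
```python
from h import *
o=get_obs();print(o["clock"],o["tool_pos"],o["ee_rot"],o["wrist_force"],o["width"])
c=camera("side");np.savez("pics/s3.npz",**c);a=c["pixels"][160:280,190:380,::-1]
cv2.imwrite("pics/s3.png",cv2.resize(a,None,fx=4.2,fy=4.2,interpolation=cv2.INTER_CUBIC)[:600,:800])
```

```text
5.7 [ 0.50193662 -0.00139549  0.02829909] [-3.14151974e+00 -1.28532535e-03 -1.15497838e-01] [ 1.86074303 -0.35933911  4.37646774] 0.3238703903775434
```

View pics/s3.png

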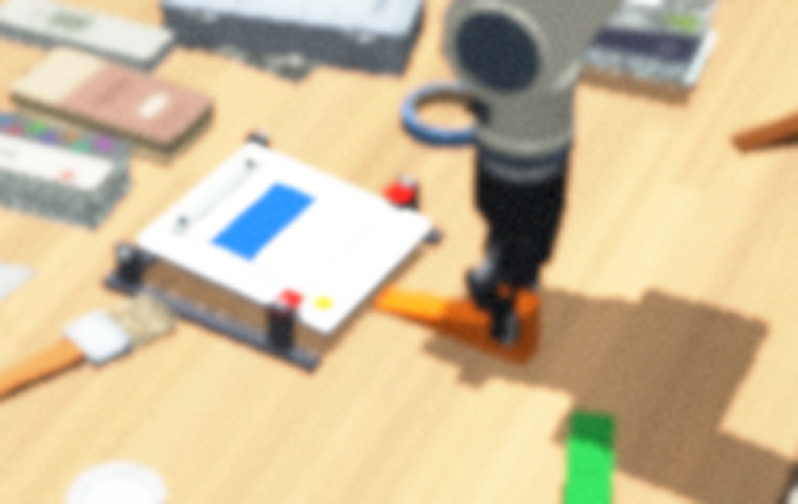

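The side view shows the wedge aligned with the plate, its tip at crop (378,298) meeting the middle of the near edge. The plate is still sagging. Continuing in small steps while watching the force.

jog_arm([
  [[0.125,-0.0144,0],[0,0,0]],
  [[0.125,-0.0144,0],[0,0,0]],
  [[0,0,0],[0,0,0]],
  [[0,0,0],[0,0,0]],
])

```text
clock: 6.25
tool_pos: [0.5111, -0.0021, 0.0283]
ee_rot: [3.142, 0.0, -0.115]
wrist_force: [-0.4, -0.1, 7.2]
width: 0.323
gripper_force: 60.6
```

jog_arm([
  [[0.125,-0.0144,0],[0,0,0]],
  [[0.125,-0.0144,0],[0,0,0]],
  [[0,0,0],[0,0,0]],
  [[0,0,0],[0,0,0]],
])

```text
clock: 6.75
tool_pos: [0.5211, -0.0032, 0.0283]
ee_rot: [3.142, 0.0, -0.115]
wrist_force: [-0.4, -0.3, 6.7]
width: 0.322
gripper_force: 60.5
```

jog_arm([
  [[0.125,-0.0144,0],[0,0,0]],
  [[0.125,-0.0144,0],[0,0,0]],
  [[0,0,0],[0,0,0]],
  [[0,0,0],[0,0,0]],
])

```text
clock: 7.25
tool_pos: [0.5311, -0.0044, 0.0283]
ee_rot: [3.142, 0.0, -0.115]
wrist_force: [0.3, 0.1, 6.6]
width: 0.322
gripper_force: 60.5
```

jog_arm([
  [[0.125,-0.0144,0],[0,0,0]],
  [[0.125,-0.0144,0],[0,0,0]],
  [[0,0,0],[0,0,0]],
  [[0,0,0],[0,0,0]],
])

```text
clock: 7.75
tool_pos: [0.5412, -0.0056, 0.0283]
ee_rot: [3.142, 0.0, -0.115]
wrist_force: [0.2, 0.0, 6.3]
width: 0.316
gripper_force: 60.5
```

jog_arm([
  [[0.1,-0.0115,0],[0,0,0]],
  [[0.1,-0.0115,0],[0,0,0]],
  [[0,0,0],[0,0,0]],
  [[0,0,0],[0,0,0]],
])

```text
clock: 8.25
tool_pos: [0.549, -0.0065, 0.0283]
ee_rot: [3.142, 0.001, -0.115]
wrist_force: [-1.2, 0.8, 6.0]
width: 0.32
gripper_force: 60.6
```

Run:
```python
from h import *
o=get_obs();print(o["clock"],o["tool_pos"],o["ee_rot"],o["wrist_force"],o["width"])
c0=dict(np.load("pics/s3.npz"));c=camera("side");np.savez("pics/s4.npz",**c)
for k in(c0,c):
    W=pts(k);im=k["pixels"];h=cv2.cvtColor(im,cv2.COLOR_RGB2HSV)
    m=(h[...,1]<25)&(h[...,2]>225);m[:185]=0;m[245:]=0;m[:,:220]=0;m[:,297:]=0
    P=W[m];P=P[np.isfinite(P).all(1)&(P[:,2]>.01)&(P[:,2]<.08)]
    A=np.c_[P[:,:2]-[.618,-.0145],np.ones(len(P))];s=np.linalg.lstsq(A,P[:,2],rcond=None)[0];print(len(P),s, "slope along lane",s[0]*.993-s[1]*.115)
```

```text
8.25 [ 0.54895941 -0.00646229  0.02827322] [ 3.14154489e+00  5.86510894e-04 -1.14772654e-01] [-1.19013864  0.84280222  6.04471363] 0.3195628080783385
1324 [ 0.07551377 -0.00165006  0.03539796] slope along lane 0.0751749294611654
1335 [ 0.07659649 -0.00302452  0.03545862] slope along lane 0.07640813411513574
```

jog_arm([
  [[0.125,-0.0144,0],[0,0,0]],
  [[0.125,-0.0144,0],[0,0,0]],
  [[0,0,0],[0,0,0]],
  [[0,0,0],[0,0,0]],
])

```text
clock: 8.8
tool_pos: [0.5584, -0.0076, 0.0283]
ee_rot: [3.141, 0.002, -0.115]
wrist_force: [-2.5, 0.0, 8.7]
width: 0.321
gripper_force: 60.8
```

jog_arm([
  [[0.125,-0.0144,0],[0,0,0]],
  [[0.125,-0.0144,0],[0,0,0]],
  [[0,0,0],[0,0,0]],
  [[0,0,0],[0,0,0]],
])

```text
clock: 9.3
tool_pos: [0.5684, -0.0087, 0.0283]
ee_rot: [3.141, 0.002, -0.115]
wrist_force: [-3.1, 0.7, 8.4]
width: 0.32
gripper_force: 60.8
```

```bash
cat > slope.py <<'E'
from h import *
def slope():
    o=get_obs();print(round(o["clock"],2),o["tool_pos"].round(4),o["wrist_force"].round(1))
    k=camera("side");W=pts(k);h=cv2.cvtColor(k["pixels"],cv2.COLOR_RGB2HSV)
    m=(h[...,1]<25)&(h[...,2]>225);m[:185]=0;m[245:]=0;m[:,:220]=0;m[:,297:]=0
    P=W[m];P=P[np.isfinite(P).all(1)&(P[:,2]>.01)&(P[:,2]<.08)]
    A=np.c_[P[:,:2]-[.618,-.0145],np.ones(len(P))];s=np.linalg.lstsq(A,P[:,2],rcond=None)[0]
    print(len(P),"slope",s[0]*.993-s[1]*.115,"edge z",s[2]);return k
if __name__=="__main__": slope()
E
python3 slope.py
```

```text
9.3 [ 0.5684 -0.0087  0.0283] [-3.1  0.7  8.4]
1252 slope 0.048829632762000925 edge z 0.04081691239385738
```

jog_arm([
  [[0.125,-0.0144,0],[0,0,0]],
  [[0.125,-0.0144,0],[0,0,0]],
  [[0,0,0],[0,0,0]],
  [[0,0,0],[0,0,0]],
])

```text
clock: 9.85
tool_pos: [0.5784, -0.0099, 0.0283]
ee_rot: [3.141, 0.002, -0.115]
wrist_force: [-2.1, 0.0, 8.2]
width: 0.322
gripper_force: 60.8
```

jog_arm([
  [[0.125,-0.0144,0],[0,0,0]],
  [[0.125,-0.0144,0],[0,0,0]],
  [[0,0,0],[0,0,0]],
  [[0,0,0],[0,0,0]],
])

```text
clock: 10.35
tool_pos: [0.5885, -0.011, 0.0283]
ee_rot: [3.141, 0.002, -0.115]
wrist_force: [-1.9, 0.6, 7.5]
width: 0.322
gripper_force: 60.8
```

```bash
python3 slope.py
```

```text
10.35 [ 0.5885 -0.011   0.0283] [-1.9  0.6  7.5]
1123 slope 0.02143850187939558 edge z 0.046480374651224954
```

Nearly level. I'll release, back off along the lane, close the fingers and push from behind so the sole stays free.

jog_arm([
  [[0,0,0],[0,0,0]],
  [[0,0,0],[0,0,0]],
  [[0,0,0],[0,0,0]],
  [[0,0,0],[0,0,0]],
  [[0,0,0],[0,0,0]],
], fingers=100)

```text
clock: 11.02
tool_pos: [0.5894, -0.011, 0.028]
ee_rot: [3.142, 0.0, -0.115]
wrist_force: [-0.9, 1.2, 0.3]
width: 1.003
gripper_force: 0.0
```

jog_arm([
  [[-0.4,0.046,0],[0,0,0]],
  [[-0.5,0.058,0],[0,0,0]],
  [[-0.5,0.058,0],[0,0,0]],
  [[-0.1,0.012,0],[0,0,0]],
])

```text
clock: 11.52
tool_pos: [0.527, -0.0038, 0.028]
ee_rot: [3.141, 0.002, -0.114]
wrist_force: [0.0, 0.8, -0.6]
width: 0.999
gripper_force: 0.0
```

jog_arm([
  [[0,0,0],[0,0,0]],
  [[0,0,0],[0,0,0]],
  [[0,0,0],[0,0,0]],
  [[0,0,0],[0,0,0]],
  [[0,0,0],[0,0,0]],
], fingers=0)

```text
clock: 12.15
tool_pos: [0.5295, -0.0041, 0.0281]
ee_rot: [-3.142, -0.0, -0.115]
wrist_force: [0.7, -0.1, -0.3]
width: 0.001
gripper_force: 0.0
```

jog_arm([
  [[0,0,0],[0,0,0]],
  [[0,0,0],[0,0,0]],
  [[0,0,0],[0,0,0]],
  [[0,0,0],[0,0,0]],
])

```text
clock: 12.65
tool_pos: [0.5295, -0.0041, 0.0281]
ee_rot: [3.142, -0.0, -0.115]
wrist_force: [0.5, 0.5, 0.9]
width: 0.003
gripper_force: 0.0
```

Run:
```python
from slope import *
slope();o=get_obs();c=camera("wrist");np.savez("pics/w5.npz",pos=o["tool_pos"],rot=o["ee_rot"],**c);cv2.imwrite("pics/w5.png",c["pixels"][:,:,::-1])
```

```text
12.65 [ 0.5295 -0.0041  0.0281] [0.5 0.5 0.9]
1299 slope 0.023336762072065538 edge z 0.04618049901786151
```

View pics/w5.png

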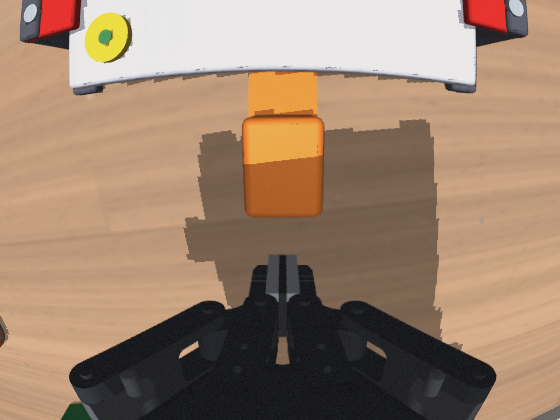

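The wrist view shows the free wedge at (283,165), straight and centred in front of the closed fingers at (282,270). The plate edge is at row 75, with about 30 mm between fingers and handle. Now approaching and pushing.

jog_arm([
  [[0.2,-0.023,-0.15],[0,0,0]],
  [[0.2,-0.023,0],[0,0,0]],
  [[0.2,-0.023,0],[0,0,0]],
  [[0,0,0],[0,0,0]],
])

```text
clock: 13.25
tool_pos: [0.5545, -0.0069, 0.0222]
ee_rot: [-3.141, -0.001, -0.115]
wrist_force: [-0.9, -0.3, 0.0]
width: 0.003
gripper_force: 0.0
```

jog_arm([
  [[0.1,-0.0115,0],[0,0,0]],
  [[0.1,-0.0115,0],[0,0,0]],
  [[0,0,0],[0,0,0]],
  [[0,0,0],[0,0,0]],
])

```text
clock: 13.75
tool_pos: [0.5616, -0.0078, 0.0222]
ee_rot: [-3.142, -0.0, -0.115]
wrist_force: [-0.7, 0.7, 0.1]
width: 0.0
gripper_force: 0.0
```

jog_arm([
  [[0.1,-0.0115,0],[0,0,0]],
  [[0,0,0],[0,0,0]],
  [[0,0,0],[0,0,0]],
])

```text
clock: 14.12
tool_pos: [0.5658, -0.0082, 0.0222]
ee_rot: [-3.142, -0.001, -0.115]
wrist_force: [-1.7, -1.5, 0.4]
width: -0.002
gripper_force: 0.0
```

```bash
python3 slope.py
```

```text
14.12 [ 0.5658 -0.0082  0.0222] [-1.7 -1.5  0.4]
1248 slope 0.008992306870741802 edge z 0.048942056806799125
```

jog_arm([
  [[0.05,-0.006,0],[0,0,0]],
  [[0,0,0],[0,0,0]],
  [[0,0,0],[0,0,0]],
])

```text
clock: 14.55
tool_pos: [0.5674, -0.0085, 0.0221]
ee_rot: [3.142, 0.0, -0.115]
wrist_force: [-0.4, -0.1, -0.9]
width: -0.0
gripper_force: 0.0
```

jog_arm([
  [[0.025,-0.003,0],[0,0,0]],
  [[0,0,0],[0,0,0]],
  [[0,0,0],[0,0,0]],
])

```text
clock: 14.92
tool_pos: [0.5679, -0.0085, 0.022]
ee_rot: [3.142, 0.001, -0.115]
wrist_force: [-3.9, -0.1, 1.3]
width: -0.001
gripper_force: 0.0
```

jog_arm([
  [[0.025,-0.003,0],[0,0,0]],
  [[0,0,0],[0,0,0]],
  [[0,0,0],[0,0,0]],
])

```text
clock: 15.3
tool_pos: [0.5684, -0.0086, 0.0219]
ee_rot: [3.141, 0.002, -0.115]
wrist_force: [-5.7, 0.8, 2.0]
width: 0.001
gripper_force: 0.0
```

```bash
python3 slope.py
```

```text
15.3 [ 0.5684 -0.0086  0.0219] [-5.7  0.8  2. ]
1234 slope 0.0067670080807743765 edge z 0.04916179153076372
```

jog_arm([
  [[0.025,-0.003,0],[0,0,0]],
  [[0,0,0],[0,0,0]],
  [[0,0,0],[0,0,0]],
])

```text
clock: 15.72
tool_pos: [0.5686, -0.0087, 0.0217]
ee_rot: [3.141, 0.004, -0.115]
wrist_force: [-7.2, 1.9, 2.9]
width: -0.003
gripper_force: 0.0
```

jog_arm([
  [[0.025,-0.003,0],[0,0,0]],
  [[0,0,0],[0,0,0]],
  [[0,0,0],[0,0,0]],
])

```text
clock: 16.1
tool_pos: [0.5689, -0.0088, 0.0216]
ee_rot: [3.141, 0.005, -0.115]
wrist_force: [-9.8, 1.8, 3.5]
width: 0.001
gripper_force: 0.0
```

jog_arm([
  [[0.025,-0.003,0],[0,0,0]],
  [[0,0,0],[0,0,0]],
  [[0,0,0],[0,0,0]],
])

```text
clock: 16.48
tool_pos: [0.5693, -0.0088, 0.0215]
ee_rot: [3.141, 0.006, -0.115]
wrist_force: [-10.9, 1.4, 3.2]
width: 0.002
gripper_force: 0.0
```

jog_arm([
  [[0,0,0],[0,0,0]],
  [[0,0,0],[0,0,0]],
])

```text
clock: 16.73
tool_pos: [0.5693, -0.0088, 0.0214]
ee_rot: [3.141, 0.006, -0.115]
wrist_force: [-11.8, 1.4, 2.9]
width: -0.0
gripper_force: 0.0
```

jog_arm([
  [[0.02,-0.002,0],[0,0,0]],
  [[0,0,0],[0,0,0]],
  [[0,0,0],[0,0,0]],
  [[0,0,0],[0,0,0]],
])

```text
clock: 17.23
tool_pos: [0.5693, -0.0088, 0.0214]
ee_rot: [3.141, 0.008, -0.115]
wrist_force: [-14.3, 2.3, 7.0]
width: 0.005
gripper_force: 0.0
```

```bash
python3 -c "
from plant import *
for i in range(4): camera('side');print(get_obs()['wrist_force'].round(1))"
```

```text
[-13.5   1.4   6.5]
[-14.3   2.8   7.2]
[-14.1   1.9   7.5]
[-13.1   1.5   7. ]
```

The push is about 14 N, within the 12 to 16 N band. Backing off straight along the lane.

jog_arm([
  [[-0.1,0.0115,0],[0,0,0]],
  [[-0.2,0.023,0],[0,0,0]],
  [[-0.6,0.07,0],[0,0,0]],
  [[-0.6,0.07,0],[0,0,0]],
  [[0,0,0],[0,0,0]],
])

```text
clock: 18.05
tool_pos: [0.5121, -0.002, 0.0222]
ee_rot: [3.142, 0.001, -0.114]
wrist_force: [1.3, 0.3, 0.2]
width: 0.002
gripper_force: 0.0
```

Run:
```python
from slope import *
slope();o=get_obs();c=camera("wrist");np.savez("pics/w6.npz",pos=o["tool_pos"],rot=o["ee_rot"],**c);cv2.imwrite("pics/w6.png",c["pixels"][:,:,::-1])
```

```text
18.05 [ 0.5121 -0.002   0.0222] [1.3 0.3 0.2]
1288 slope 0.010942602597059729 edge z 0.048728980037908855
```

View pics/w6.png

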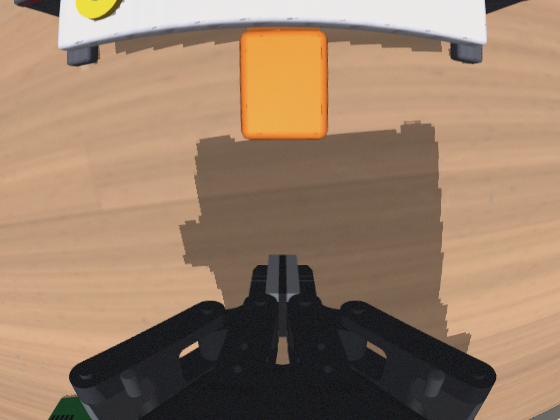

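The wrist view shows the free wedge, handle at (284,85), straight, with its front just short of the plate edge at row 30. The fingers are clear. I'll check the slope statistics and whether the wedge crept back.

Run:
```python
from slope import *
for i in range(5): slope()
for f,v in(("w5",216),("w6",138)):
    c=dict(np.load(f"pics/{f}.npz"));print(wray(c,c["pos"],c["rot"],284,v,.055))
```

```text
18.15 [ 0.5148 -0.0022  0.0226] [ 0.4  0.4 -0.1]
1289 slope 0.009894978683080728 edge z 0.048891634882927436
18.2 [ 0.5151 -0.0022  0.0225] [-0.4  0.9 -0.2]
1289 slope 0.01333040137954164 edge z 0.04869433188732742
18.25 [ 0.515  -0.0023  0.0224] [-0.7 -0.4  0.5]
1288 slope 0.009738947640793253 edge z 0.04897488848189574
18.3 [ 0.5148 -0.0022  0.0224] [0.3 0.  0.3]
1294 slope 0.009085660804253298 edge z 0.048883994499628144
18.35 [ 0.5145 -0.0023  0.0223] [-0.6 -0.1  0.2]
1294 slope 0.011364510909976689 edge z 0.048829042552195945
[ 0.57059388 -0.00920867  0.055     ]
[ 0.58259965 -0.01039403  0.055     ]
```

jog_arm([
  [[0.5,-0.058,0],[0,0,0]],
  [[0.5,-0.058,0],[0,0,0]],
  [[0.25,-0.029,0],[0,0,0]],
  [[0,0,0],[0,0,0]],
  [[0,0,0],[0,0,0]],
])

```text
clock: 19.02
tool_pos: [0.5623, -0.0079, 0.0219]
ee_rot: [3.142, 0.001, -0.115]
wrist_force: [-0.3, 0.6, -0.3]
width: -0.001
gripper_force: 0.0
```

jog_arm([
  [[0.05,-0.006,0],[0,0,0]],
  [[0,0,0],[0,0,0]],
  [[0,0,0],[0,0,0]],
])

```text
clock: 19.4
tool_pos: [0.5651, -0.0082, 0.0221]
ee_rot: [3.142, 0.0, -0.115]
wrist_force: [-0.3, 0.3, 1.1]
width: 0.002
gripper_force: 0.0
```

jog_arm([
  [[0.025,-0.003,0],[0,0,0]],
  [[0,0,0],[0,0,0]],
  [[0,0,0],[0,0,0]],
])

```text
clock: 19.77
tool_pos: [0.5662, -0.0083, 0.0221]
ee_rot: [-3.142, 0.0, -0.115]
wrist_force: [0.2, 0.8, 0.0]
width: 0.002
gripper_force: 0.0
```

jog_arm([
  [[0.025,-0.003,0],[0,0,0]],
  [[0,0,0],[0,0,0]],
  [[0,0,0],[0,0,0]],
])

```text
clock: 20.15
tool_pos: [0.5673, -0.0084, 0.0221]
ee_rot: [-3.142, -0.0, -0.115]
wrist_force: [0.2, 0.3, -0.2]
width: -0.003
gripper_force: 0.0
```

jog_arm([
  [[0.025,-0.003,0],[0,0,0]],
  [[0,0,0],[0,0,0]],
  [[0,0,0],[0,0,0]],
])

```text
clock: 20.52
tool_pos: [0.5683, -0.0085, 0.0221]
ee_rot: [-3.142, 0.0, -0.115]
wrist_force: [0.3, -0.1, -0.4]
width: 0.002
gripper_force: 0.0
```

jog_arm([
  [[0.025,-0.003,0],[0,0,0]],
  [[0,0,0],[0,0,0]],
  [[0,0,0],[0,0,0]],
])

```text
clock: 20.9
tool_pos: [0.5693, -0.0087, 0.0221]
ee_rot: [3.142, 0.0, -0.115]
wrist_force: [0.3, 0.2, 0.2]
width: 0.002
gripper_force: 0.0
```

No contact at the earlier final position, so the wedge has not crept back. One gentle confirming push follows.

jog_arm([
  [[0.025,-0.003,0],[0,0,0]],
  [[0.025,-0.003,0],[0,0,0]],
  [[0,0,0],[0,0,0]],
  [[0,0,0],[0,0,0]],
])

```text
clock: 21.4
tool_pos: [0.5694, -0.0088, 0.0217]
ee_rot: [3.141, 0.004, -0.115]
wrist_force: [-5.4, 0.6, 2.6]
width: -0.001
gripper_force: 0.0
```

jog_arm([
  [[0.025,-0.003,0],[0,0,0]],
  [[0.025,-0.003,0],[0,0,0]],
  [[0,0,0],[0,0,0]],
  [[0,0,0],[0,0,0]],
])

```text
clock: 21.9
tool_pos: [0.5693, -0.0088, 0.0214]
ee_rot: [3.141, 0.008, -0.115]
wrist_force: [-11.5, 1.0, 5.9]
width: 0.001
gripper_force: 0.0
```

jog_arm([
  [[0.025,-0.003,0],[0,0,0]],
  [[0,0,0],[0,0,0]],
  [[0,0,0],[0,0,0]],
])

```text
clock: 22.28
tool_pos: [0.5693, -0.0088, 0.0213]
ee_rot: [3.141, 0.01, -0.115]
wrist_force: [-14.4, 2.0, 7.9]
width: 0.001
gripper_force: 0.0
```

jog_arm([
  [[-0.15,0.017,0],[0,0,0]],
  [[-0.3,0.035,0],[0,0,0]],
  [[-0.6,0.07,0],[0,0,0]],
  [[-0.6,0.07,0],[0,0,0]],
  [[0,0,0],[0,0,0]],
])

```text
clock: 22.9
tool_pos: [0.5064, -0.0014, 0.0221]
ee_rot: [3.141, 0.002, -0.114]
wrist_force: [0.8, -0.2, -0.9]
width: 0.0
gripper_force: 0.0
```

jog_arm([
  [[0,0,0.6],[0,0,0]],
  [[0,0,0.8],[0,0,0]],
  [[0,0,0.8],[0,0,0]],
  [[0,0,0],[0,0,0]],
  [[0,0,0],[0,0,0]],
])

```text
clock: 23.52
tool_pos: [0.5087, -0.0017, 0.1099]
ee_rot: [-3.142, -0.001, -0.115]
wrist_force: [-1.8, -0.3, -0.6]
width: -0.002
gripper_force: 0.0
```

Run:
```python
from slope import *
c=slope();W=pts(c);c=camera("wrist");o=get_obs();np.savez("pics/w7.npz",pos=o["tool_pos"],rot=o["ee_rot"],**c);cv2.imwrite("pics/w7.png",c["pixels"][:,:,::-1])
```

```text
23.52 [ 0.5087 -0.0017  0.1099] [-1.8 -0.3 -0.6]
1280 slope 0.011213297441633947 edge z 0.04879717702995531
```

View pics/w7.png

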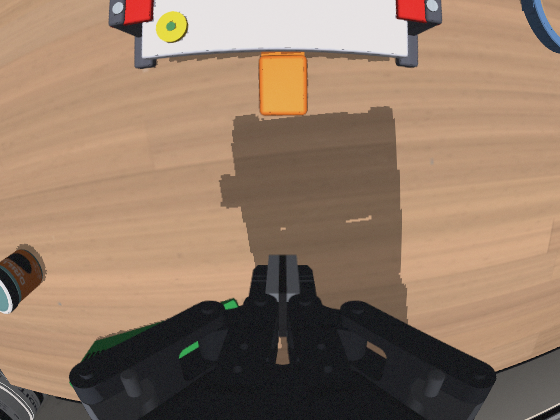

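The wrist view shows the gripper clear, the wedge at (284,85) and the plate edge just ahead of it at row 53. I'll verify that the block is not butting on the plate and that the level comes from the stops.

Run:
```python
from h import *
ex=np.array([.9934,-.1147])
for f in("w6","w7"):
    c=dict(np.load(f"pics/{f}.npz"));z=c["z_map"];im=c["pixels"]
    K=c["camera_matrix"];v,u=np.mgrid[:420,:560];x,y=(u-K[0,2])/K[0,0],(v-K[1,2])/K[1,1];r=np.hypot(x,y)+1e-9
    P=np.stack([x/r*np.tan(r)*z,-y/r*np.tan(r)*z,-z],-1);T=c["tool_from_camera"]
    A=R.from_euler("xyz",c["rot"]).as_matrix();P=(P@T[:3,:3].T+T[:3,3])@A.T+c["pos"]
    P[z<=0]=np.nan;s=(P[...,:2]-[.618,-.0145])@ex
    b=c["rot"]
    for col in(275,284,330,230):
        print(f,col,[(i,round(s[i,col]*1e3,1),round(P[i,col,2]*1e3,1),im[i,col].tolist()) for i in (range(16,44,2) if f=="w6" else range(42,66,2))])
```

```text
w6 275 [(16, np.float64(6.2), np.float64(45.6), [231, 230, 233]), (18, np.float64(5.1), np.float64(47.0), [217, 217, 226]), (20, np.float64(4.2), np.float64(47.4), [183, 185, 197]), (22, np.float64(4.1), np.float64(45.2), [116, 117, 123]), (24, np.float64(3.6), np.float64(44.2), [91, 90, 96]), (26, np.float64(3.4), np.float64(42.2), [117, 88, 78]), (28, np.float64(5.9), np.float64(29.1), [175, 95, 40]), (30, np.float64(5.0), np.float64(29.0), [196, 107, 41]), (32, np.float64(-1.6), np.float64(53.9), [229, 128, 51]), (34, np.float64(-2.5), np.float64(55.0), [234, 143, 58]), (36, np.float64(-3.1), np.float64(54.8), [236, 160, 68]), (38, np.float64(-4.1), np.float64(56.2), [235, 164, 71]), (40, np.float64(-4.5), np.float64(55.1), [235, 163, 71]), (42, np.float64(-5.4), np.float64(56.4), [235, 163, 69])]
w6 284 [(16, np.float64(5.8), np.float64(46.9), [233, 232, 233]), (18, np.float64(5.5), np.float64(45.5), [219, 219, 227]), (20, np.float64(4.1), np.float64(47.8), [186, 185, 197]), (22, np.float64(4.1), np.float64(45.3), [113, 114, 122]), (24, np.float64(3.8), np.float64(43.4), [93, 94,
[... 4214 characters left out ...]
120])]
w7 230 [(42, np.float64(8.7), np.float64(46.6), [231, 227, 227]), (44, np.float64(7.5), np.float64(46.3), [231, 227, 228]), (46, np.float64(5.9), np.float64(48.1), [231, 228, 228]), (48, np.float64(5.0), np.float64(46.0), [223, 223, 227]), (50, np.float64(3.6), np.float64(46.7), [150, 150, 160]), (52, np.float64(3.3), np.float64(41.1), [90, 84, 85]), (54, np.float64(8.7), np.float64(0.9), [113, 93, 76]), (56, np.float64(7.2), np.float64(0.2), [116, 94, 78]), (58, np.float64(5.7), np.float64(0.1), [190, 153, 122]), (60, np.float64(4.3), np.float64(-0.5), [188, 152, 120]), (62, np.float64(2.7), np.float64(-0.1), [186, 150, 118]), (64, np.float64(1.2), np.float64(-0.5), [185, 149, 120])]
```

The gap between block and plate edge is about 5 mm. The plate top at the near edge is at 47 mm, which is level, so the force came from the stops. Handing in.

```bash
python3 -c "
from plant import *
print(finish_job())"
```

```text
the job is handed in; nothing more can be done
None
```

I handed the job in: the orange wedge is under the brass foot, the plate measures level (near edge 47 mm at its top), and the wedge did not slip back after a final push of about 14 N; the hand-in returned no verdict.

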